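Hang a freshly lacquered finger rest on the drying rail

TASK

The guitar's wooden finger rest has just been lacquered and hangs, wet, by its spring-clip hanger on the small spraying stand. Pinch the two wings of the clip lightly, because a hard squeeze opens the clip and drops the part, hook the hanger over the drying rail at the open left end where no retaining bar runs above it, then slide it along under the bar until its hook sits on the band of masking tape, and let go. Keep the wet finger rest from touching the gripper, the arm, either stand or the two parts already drying, and leave those two where they hang.

Things in the scene. Friction and masses are not known exactly. Their poses are not given: they have to be found in the camera images.
- clip_hanger: steel spring-clip hanger, 71 x 20 x 142 mm, 100 g, holding the finger rest. Origin: axis of the 12 mm bar it hangs on; y along that bar, z up, +x away from the robot at yaw 0. Its hook, 10 mm thick (y), opens downward; roof 14 mm above the origin, front stem at x -16 to -11 mm, short back leg at x +11 to +16 mm. Two wings stand up in front of the hook, the clip's jaws hang below.
- clip_wings (a point): the place to pinch the hanger: midway between the clip's two upright wings, 37 mm to -x of the hanger's origin and 32 mm above it. Wings are 22 mm wide (x), 20 mm over their outer faces (along the hanger's y) and reach from 40 mm below this point to 18 mm above it. Pinch along y from above; nothing stands beside them, the hook is 9 mm behind them (+x).
- clip_jaw (a joint): opening of the clip's moving jaw (-y wing and jaw) in rad: 0 shut on the part, 0.16 fully open. A spring holds it shut until the wings are pinched with about 25 N; from there it opens 0.012 rad per newton and lets the part go at once. It counts as squeezed open above 0.02 rad. A pinch of 8 to 18 N carries the hanger and leaves the clip tight; under 5 N it slips or sags.
- hook_leg_tip (a point): lower end of the hook's back leg, 13 mm below the hanger's origin. Between it and the clip (see clip_top) the hanger has a 37 mm high opening toward +x: lifted 26 mm (21 to 40 mm) it can be drawn off a bar straight toward -x, or brought over a bar toward +x and then lowered onto it. The mouth is 21 mm wide (x) for the 12 mm bar.
- clip_top (a point): top of the clip's crosspiece under the hook, 50 mm below the hanger's origin; the crosspiece spans x -48 to +18 mm, 13 mm thick (y). It strikes the bar from below if the hanger is lifted by more than 44 mm while above or under the bar.
- finger_rest: the wet finger rest: dark wooden plate with a cream edge, 58 mm wide at the top, 40 mm at the bottom, 105 mm tall, 4 mm thick (y), about 40 g, its broad faces square to the bar. Origin on its top edge, 75 mm below the hanger's origin; the plate spans x -20 to +38 mm and hangs down from there, to 50 mm above the bench. Only the jaws touch it.
- spray_stand: fixed spraying stand: round dark steel foot (100 mm across, 16 mm high; origin under its centre) and a 12 mm round bar along its y at 230 mm height, on which the hanger hangs at the start, above the foot. The bar comes from a post at y +62 mm and ends at y -42 mm in a tip turned up by 12 mm. Its -x side is open.
- drying_rail: fixed drying rail: plywood base 100 x 390 x 18 mm (origin under its centre), posts 16 mm thick at y +170 and -170 mm, and a 12 mm round steel rail along its y between them, axis 230 mm above the bench. +x points away from the robot and +y to its left at yaw 0; the yaw varies a little. The -x side is open.
- rail_open_end (a point): on the rail's axis, 105 mm left (+y) of its middle: middle of the open left end, from the left post to the tip of the retaining bar (y +60 to +155 mm), where a hanger can be hooked on.
- retaining_bar_tip (a point): left tip of the retaining bar, 52 mm left of the rail's middle, bent up by 8 mm. From y +40 mm to the right post this 6 mm bar runs straight above the rail, its axis 24 mm above the rail's axis: a hung hanger slides beneath with 7 mm to spare, but cannot be put on or lifted off there.
- tape_mark: the mark: a 16 mm wide band of cream masking tape round the rail, between 20 mm right and 15 mm left of the rail's middle, under the retaining bar. Origin on the rail's axis at the middle of the band; axes as the rail's.
- drying_part_1: a plate already drying in a hanger of the same kind, 100 mm right (-y) of the rail's middle. Origin on the rail's axis, as for the clip hanger.
- drying_part_2: a second plate already drying in a hanger of the same kind, 142 mm right (-y) of the rail's middle. Origin on the rail's axis.
Not all that is in view belongs to the job. Of the things that look like the finger_rest, the smaller one is meant.

How it is judged:
By the outcome, as a careful person would: the job done as asked, in the order asked, and still so for the second after the job is handed in, with the robot touching nothing.
It also fails if it takes over 54 s, if anything falls off the work surface, if the arm or the gripper's body presses on something with over 40 N, if the wrist force passes 120 N, or if a joint passes its speed limit or range.

ROBOT

A 6-joint arm with a two-finger parallel gripper is mounted at the origin on a cart in front of the work surface, level with it; the furniture and walls round the work are solid. World frame = base frame: x ahead of the robot, y to its left, z up, the work surface at z = 0. Lengths are in m, angles in degrees, forces in N, time in s.
With the tool pointing down it reaches from about 0.25 to 0.725 m from the base axis. Payload 9.7 kg.
Tool frame: the origin (TCP) lies at the centre of the arm's flange, where the gripper is bolted on; the fingertips stand 173 mm ahead of it and the grasp point (between the pads) lies bot.grip_depth ahead of it (bot.grip_depth is the distance from the TCP to the grasp point, in m); z points along the fingers, y is the direction in which the jaws open and shut (so a half turn about z gives the same grasp; the last joint's range is limited). The gripper opens to 85 mm and grips with 20 to 120 N. Pads are 22 mm wide; open, the fingers measure 114 mm over their backs; the gripper's body (76 mm by 85 mm) begins 54 mm behind the grasp point. The pads swing forward as they close: fully open they stand 13 mm farther back than shut.
Start: joints at [69.958, 4.979, 10.078, 95.1, 0, 90], TCP at [0.188, 0.517, 0.405] pointing down, gripper open.
Joint ranges: [-179.16, 179.16], [-48.56, 103.87], [-65.8, 70.77], [-126.05, 130.52], [-82.76, 87.17], [-180, 180]. Speed limits (degrees/s): [127.2, 127.2, 147.25, 180, 180, 180].

INTERFACE

Orientations are given as [roll, pitch, yaw] about the fixed x, y, z axes, in that order (R = Rz(yaw) Ry(pitch) Rx(roll)).
In Python, from workcell import status, viewer, bot gives the robot as it stands. The module is installed in compiled form; this text tells all that it offers.
- The arm moves only by the tool move_arm, never from a script. Its argument "commands" is a list of rows, each an object with "claw": the gripper's target within -1 to 1 (fully open at 1, half-way at 0, shut at -1); "travel": the shift along the tool's x, y, z in cm, a list of three; "turn": the turn about the tool's z in degrees. A call has 1 to 5 rows; each row shifts and turns the commanded pose from where the row before left it, along the tool's axes as they then stand; what a row does not reach is not made up. A row lasts 1/12 s, in which the tool goes at most 41.7 mm and 7.16 degrees, less where a joint would pass 70% of its speed; a pose out of reach is approached as far as the arm can. A call is refused whole if a number of a shift passes 4.17 or a number of a turn 7.16, either way. A call with a gripper value outside its range is refused whole. The fingers move at their own pace and stop on an object; "squeeze" is the grip in N (left out, the last holds). Time passes only in rows, so rows that do not move let the fingers close. It gives the time, the measured TCP pose, the force and the opening at its end, in the units of the state.
- status.get_obs(): the state, without advancing time (a new reading comes with each control period).
- viewer.camera(name): name is "side" or "top"; returns the picture (384x512x3 uint8, blue, green, red); there is no depth.
- viewer.camera_params(name): a dict with "camera_matrix" (3x3 intrinsics, pixels), "D" ([k1, k2, p1, p2, k3] as OpenCV has them; the pictures are not rectified), "xyz" and "rotation" of the camera in the world. Camera axes: x right, y up, looking along -z (the intrinsics and any distortion apply to the point x, -y, -z); pixel columns grow to the right and rows downward; lengths in m; the calibration is good to about 2 mm. A picture is of the moment at which its call begins. camera_params takes no time and is no camera call.
- bot.job_done(): hands the job in, once; it reports no verdict.
The state is a dict: "time": time; "q": joint angles; "qd": joint speeds; "joint_efforts": joint torques, N m; "ee_pos": TCP position; "tcp_rot": TCP orientation; "wrist_force": force on the tool from outside, world axes, zero at the start; "torque": the same for the moment, N m; "opening": finger opening in m.
Only numpy, scipy, OpenCV 4.12 (cv2) and the standard library are available. Lean on these libraries where they do the work, as an engineer would, in place of code of your own. Each camera call takes 0.05 s, during which the arm holds its last target.

## Working session

There is one attempt and no reset: what is moved stays moved. The work goes in short steps, Python scripts to look and compute and a tool call to move; the robot and the scene stay as the last step left them, time stands still between calls to the robot, and variables do not carry over. Pictures are saved under pics/ and viewed, and the job is handed in when it is done.

Besides the shell and the picture viewer there is one more tool, called after "Emit:" as a command line: name --argument value ..., lists and objects as JSON in quotes. move_arm: Moves the arm, as the interface text tells. Its arguments: {"type":"object","properties":{"commands":{"type":"array"},"squeeze":{"type":"number"}},"required":["commands"]}

```bash
mkdir -p pics; python3 - <<'E'
from workcell import status, viewer, bot
import cv2
print(status.get_obs()); print(bot.grip_depth)
for n in ("side","top"):
    im=viewer.camera(n); cv2.imwrite(f"pics/{n}0.png",im); print(n,viewer.camera_params(n))
E
```

```text
{'time': 0.0, 'q': array([ 6.99572306e+01,  5.01067311e+00,  1.00353980e+01,  9.50985814e+01,
       -9.84839645e-04,  9.00006810e+01]), 'qd': array([-0.01429287, -0.11595845, -0.03152665, -0.02816827, -0.01386156,
       -0.05248011]), 'joint_efforts': array([-1.43947542e-03, -5.20391572e+01,  4.64800751e+01,  1.67046511e-02,
        8.17470618e-05,  1.26909887e-05]), 'ee_pos': array([0.1885009 , 0.51669595, 0.40399547]), 'tcp_rot': array([-1.79926143e+02,  9.85716605e-04,  1.59956551e+02]), 'wrist_force': array([ 0.61546398,  0.65469091, -0.32080295]), 'torque': array([ 0.02405034, -0.00541127, -0.03326865]), 'opening': 0.08513477719941002}
0.1547
side {'camera_matrix': array([[361.15758171,   0.        , 259.1962672 ],
       [  0.        , 361.15758171, 186.33072227],
       [  0.        ,   0.        ,   1.        ]]), 'D': array([-0.06542433,  0.        ,  0.        ,  0.        ,  0.        ]), 'xyz': array([ 0.48649807, -0.68747457,  0.64973709]), 'rotation': array([56.43733642, -0.30630033, -1.9363052 ])}
top {'camera_matrix': array([[392.90649096,   0.        , 255.66966419],
       [  0.        , 392.90649096, 188.91420961],
       [  0.        ,   0.        ,   1.        ]]), 'D': array([-0.13442933,  0.        ,  0.        ,  0.        ,  0.        ]), 'xyz': array([ 0.400015  , -0.00152667,  1.22638749]), 'rotation': array([  4.86739857,   0.91956947, -89.87414925])}
```

View pics/side0.png

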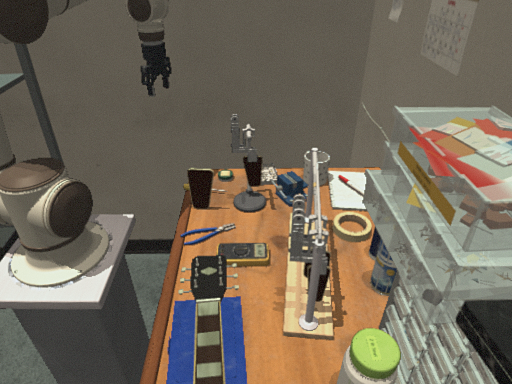

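View pics/top0.png

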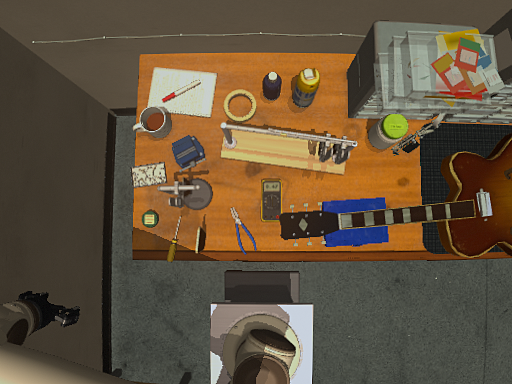

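```bash
cat > h.py <<'E'
import numpy as np, cv2
from scipy.spatial.transform import Rotation as R
from workcell import status, viewer, bot
def cam(n):
    p=viewer.camera_params(n); return p['camera_matrix'],p['D'],np.array(p['xyz']),R.from_euler('xyz',p['rotation'],degrees=True).as_matrix()
def ray(n,uv):
    K,D,c,Rm=cam(n); u=cv2.undistortPoints(np.array([[uv]],float),K,D)[0,0]
    d=Rm@np.array([u[0],-u[1],-1]); return c,d/np.linalg.norm(d)
def onz(n,uv,z):
    c,d=ray(n,uv); return c+d*(z-c[2])/d[2]
def tri(a,b):  # side uv, top uv
    c1,d1=ray('side',a); c2,d2=ray('top',b)
    s=np.linalg.lstsq(np.c_[d1,-d2],c2-c1,rcond=None)[0]
    p,q=c1+d1*s[0],c2+d2*s[1]; return (p+q)/2,np.linalg.norm(p-q)
def proj(n,P):
    K,D,c,Rm=cam(n); q=(np.atleast_2d(P)-c)@Rm; q=q*[1,-1,-1]
    return cv2.projectPoints(q,np.zeros(3),np.zeros(3),K,D)[0][:,0]
def crop(src,x0,y0,x1,y1,s,out):
    im=cv2.imread(src) if isinstance(src,str) else src
    cv2.imwrite(out,cv2.resize(im[y0:y1,x0:x1],None,fx=s,fy=s,interpolation=cv2.INTER_CUBIC))
E
python3 - <<'E'
from h import *
crop('pics/side0.png',180,100,280,220,5,'pics/s_a.png')
crop('pics/side0.png',270,140,360,340,3,'pics/s_b.png')
crop('pics/top0.png',130,150,230,240,6,'pics/t_a.png')
crop('pics/top0.png',210,110,365,185,5,'pics/t_b.png')
E
```

```text
(no output)
```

View pics/s_a.png

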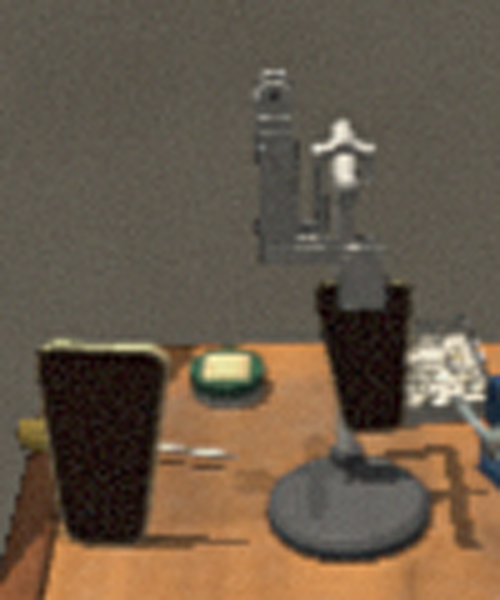

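View pics/s_b.png

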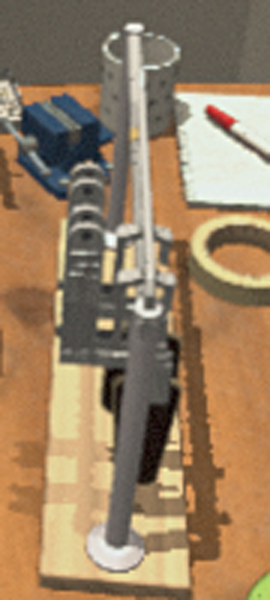

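View pics/t_a.png

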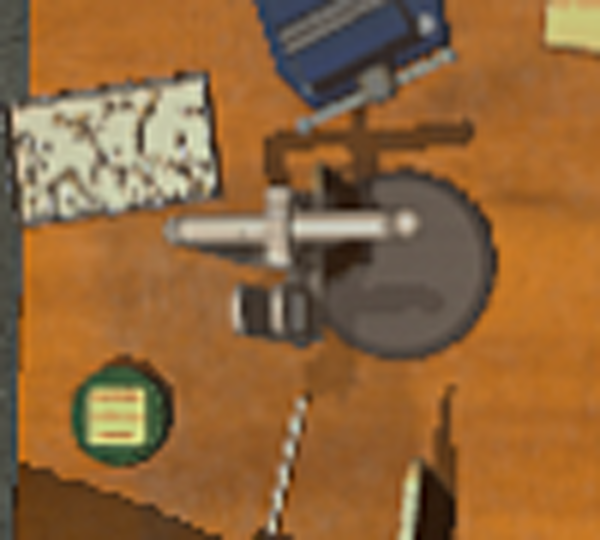

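View pics/t_b.png

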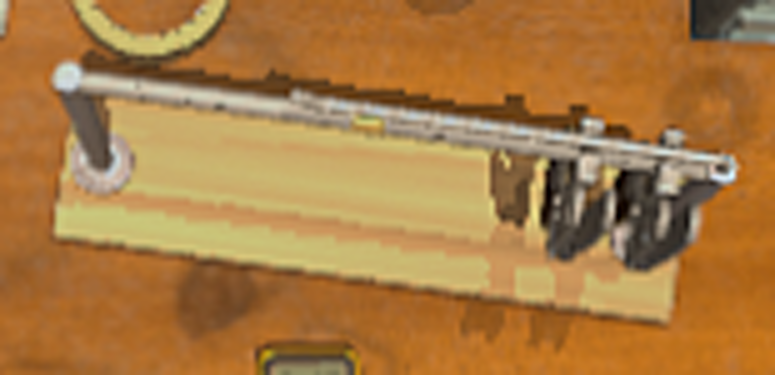

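```bash
python3 - <<'E'
from h import *
np.set_printoptions(precision=4,suppress=True)
# crops: full = off + (c+.5)/s -.5
t=lambda x,y,o,s:(o[0]+(x+.5)/s-.5,o[1]+(y+.5)/s-.5)
A=lambda x,y:t(x,y,(130,150),6); B=lambda x,y:t(x,y,(210,110),5)
SA=lambda x,y:t(x,y,(180,100),5); SB=lambda x,y:t(x,y,(270,140),3)
print('spray bar post end',onz('top',A(172,231),.23),'tip',onz('top',A(405,223),.242), 'hook',onz('top',A(279,226),.244))
print('foot c',onz('top',A(408,264),.016), 'side foot',onz('side',SA(350,504),.016))
print('wings',[onz('top',A(x,y),.28)for x,y in((240,310),(292,310),(310,310),(275,285),(275,335))])
print('hook side', tri(SA(343,140),A(279,226)))
print('wing side', tri(SA(273,75),A(265,310)))
print('rail L post base',onz('top',B(101,163),.018),'top',onz('top',B(67,75),.23),onz('top',B(67,75),.26))
print('rail R end',onz('top',B(728,168),.254))
print('tape',onz('top',B(369,124),.233), tri(SB(134,133),B(369,122)))
print('bar tip',onz('top',B(297,96),.262),'base corners',[onz('top',B(*p),.018) for p in((55,237),(668,320))])
print('side post base R',onz('side',SB(115,548),.02),'post top R',tri(SB(148,310),B(728,165)))
print('post top L',tri(SB(135,28),B(67,75)))
E
```

```text
spray bar post end [0.4868 0.2658 0.23  ] tip [0.4892 0.1627 0.242 ] hook [0.4877 0.2161 0.244 ]
foot c [0.4884 0.1985 0.016 ] side foot [0.4908 0.1916 0.016 ]
wings [array([0.4502, 0.2235, 0.28  ]), array([0.4503, 0.2021, 0.28  ]), array([0.4503, 0.1947, 0.28  ]), array([0.4605, 0.2093, 0.28  ]), array([0.4402, 0.2089, 0.28  ])]
hook side (array([0.4887, 0.2167, 0.2412]), np.float64(0.0014231775229811435))
wing side (array([0.4515, 0.2132, 0.2806]), np.float64(0.002490662158687923))
rail L post base [0.6496 0.0994 0.018 ] top [0.6524 0.0999 0.23  ] [0.6448 0.0968 0.26  ]
rail R end [ 0.5989 -0.2369  0.254 ]
tape [ 0.6255 -0.0565  0.233 ] (array([ 0.6262, -0.0564,  0.2346]), np.float64(9.482353312588515e-05))
bar tip [ 0.6332 -0.0189  0.262 ] base corners [array([0.6027, 0.1277, 0.018 ]), array([ 0.5509, -0.2539,  0.018 ])]
side post base R [ 0.604 -0.24   0.02 ] post top R (array([ 0.604 , -0.241 ,  0.2375]), np.float64(0.00028324601523423186))
post top L (array([0.6517, 0.0993, 0.2355]), np.float64(0.0012655168806233919))
```

Emit:
move_arm --commands '[{"claw": 1, "travel": [0, 0, -2.5], "turn": -7.1}, {"claw": 1, "travel": [0, 0, -2.5], "turn": -7.1}, {"claw": 1, "travel": [0, 0, -2.5], "turn": -7.1}, {"claw": 1, "travel": [0, 0, -2.5], "turn": 0}]' --squeeze 12

```text
time: 0.43
ee_pos: [0.1884, 0.5165, 0.5054]
tcp_rot: [-180.0, -0.0, -178.3]
wrist_force: [-0.5, -0.0, -0.8]
opening: 0.0855
```

```bash
python3 - <<'E'
from h import *
np.set_printoptions(precision=4,suppress=True)
t=lambda x,y,o,s:(o[0]+(x+.5)/s-.5,o[1]+(y+.5)/s-.5)
A=lambda x,y:t(x,y,(130,150),6)
SA=lambda x,y:t(x,y,(180,100),5)
print('decoy',tri(SA(45,345),A(400,540)),tri(SA(160,350),A(414,462)))
E
```

```text
decoy (array([0.3374, 0.1779, 0.1389]), np.float64(0.028943846403720656)) (array([0.387 , 0.1748, 0.1352]), np.float64(0.0011211026839328053))
```

Emit:
move_arm --commands '[{"claw": 1, "travel": [-2.5, -3.0, 0], "turn": 0}, {"claw": 1, "travel": [-2.5, -3.0, 0], "turn": 0}, {"claw": 1, "travel": [-2.5, -3.0, 0], "turn": 0}, {"claw": 1, "travel": [-2.5, -3.0, 0], "turn": 0}, {"claw": 1, "travel": [-2.5, -3.0, 0], "turn": 0}]'

```text
time: 0.85
ee_pos: [0.3175, 0.368, 0.5044]
tcp_rot: [-180.0, -0.0, -178.7]
wrist_force: [2.1, 0.6, -0.3]
opening: 0.0853
```

Emit:
move_arm --commands '[{"claw": 1, "travel": [-2.5, -3.0, 0], "turn": 0}, {"claw": 1, "travel": [-2.5, -3.0, 0], "turn": 0}, {"claw": 1, "travel": [-2.5, -3.0, 0], "turn": 0}, {"claw": 1, "travel": [-2.5, -3.0, 0], "turn": 0}, {"claw": 1, "travel": [0, 0, 0], "turn": 0}]'

```text
time: 1.27
ee_pos: [0.4225, 0.2476, 0.504]
tcp_rot: [-179.9, 0.0, -179.0]
wrist_force: [-0.1, -0.4, -0.5]
opening: 0.0857
```

Emit:
move_arm --commands '[{"claw": 1, "travel": [-2.0, -1.6, 0], "turn": 0}, {"claw": 0.2, "travel": [-0.8, -1.5, 0], "turn": 0}, {"claw": 0.2, "travel": [0, 0, 0], "turn": 0}, {"claw": 0.2, "travel": [0, 0, 0], "turn": 0}]'

```text
time: 1.6
ee_pos: [0.4483, 0.221, 0.5043]
tcp_rot: [-180.0, -0.0, -178.8]
wrist_force: [-0.9, -0.7, -0.1]
opening: 0.0523
```

```bash
python3 - <<'E'
from h import *
s=viewer.camera('side'); t=viewer.camera('top'); cv2.imwrite('pics/s1.png',s); cv2.imwrite('pics/t1.png',t)
o=status.get_obs(); print(o['ee_pos'],o['tcp_rot'],o['opening'],o['q'])
crop(s,200,60,290,200,4,'pics/s1c.png'); crop(t,130,140,240,240,6,'pics/t1c.png')
E
```

```text
[0.44767464 0.22180856 0.50461427] [ 1.79993107e+02 -1.95666418e-02 -1.78729914e+02] 0.0509917424590545 [2.63537063e+01 1.63458531e+00 1.79729202e+01 1.06353134e+02
 1.45379266e-02 2.50836192e+01]
```

View pics/s1c.png

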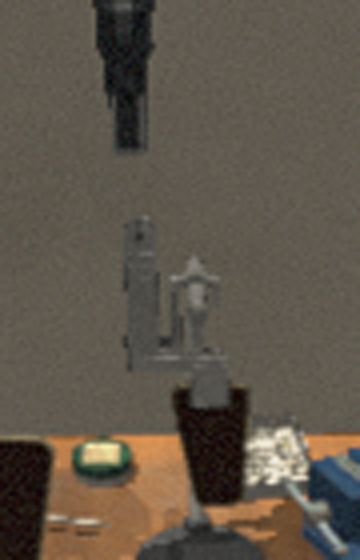

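View pics/t1c.png

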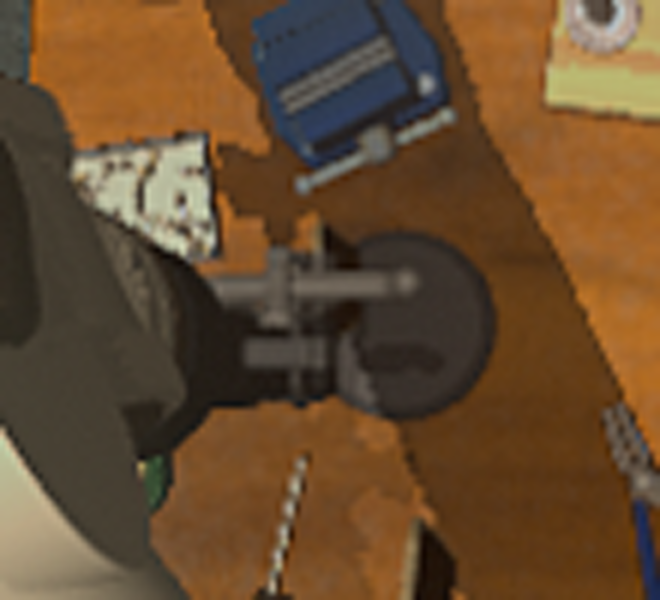

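```bash
python3 - <<'E'
from h import *
np.set_printoptions(precision=2,suppress=True)
crop('pics/top0.png',160,180,195,220,16,'pics/t_z.png')
def C(n,P,o,s): return (proj(n,P)-o+.5)*s-.5
P=lambda dx,dy,dz,o=(.488,.2155,.23):(o[0]+dx,o[1]+dy,o[2]+dz)
print('finger',C('side',(.4477,.2218,.332),(200,60),4))
pts=[P(-.037,y,.05) for y in(.01,-.01)]+[P(-.048,-.01,.05),P(-.026,-.01,.05),P(0,.005,.014),P(0,-.005,.014),P(-.037,-.01,-.008)]
print('side',C('side',pts,(200,60),4)); print('top',C('top',pts,(160,180),16))
E
```

```text
finger [[128.39 140.66]]
side [[136.19 213.87]
 [135.4  225.47]
 [118.65 225.64]
 [152.15 225.31]
 [192.18 265.99]
 [192.29 272.1 ]
 [138.19 305.55]]
top [[148.1  342.54]
 [277.47 342.94]
 [276.23 415.25]
 [278.75 270.75]
 [237.2  121.67]
 [299.45 121.7 ]
 [354.74 362.54]]
```

View pics/t_z.png

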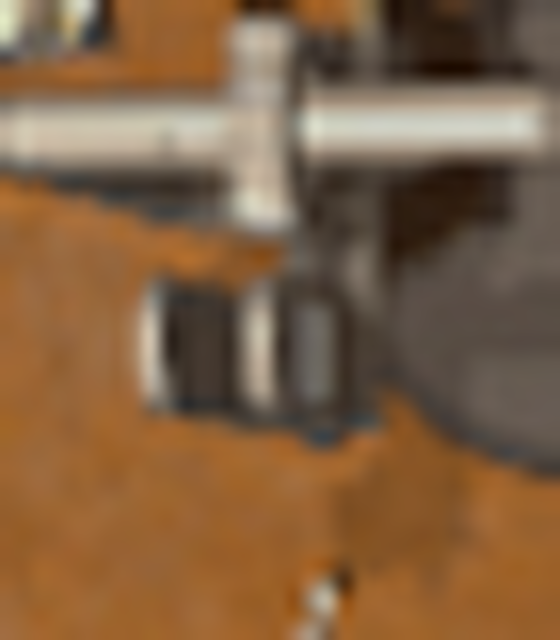

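Emit:
move_arm --commands '[{"claw": 0.2, "travel": [-0.43, -0.57, 0], "turn": 0}, {"claw": 0.2, "travel": [0, 0, 2.5], "turn": 0}, {"claw": 0.2, "travel": [0, 0, 2.0], "turn": 0}, {"claw": 0.2, "travel": [0, 0, 0], "turn": 0}, {"claw": 0.2, "travel": [0, 0, 0], "turn": 0}]'

```text
time: 2.12
ee_pos: [0.4521, 0.2159, 0.4595]
tcp_rot: [-180.0, -0.1, -178.7]
wrist_force: [0.1, -0.2, 0.9]
opening: 0.0513
```

Emit:
move_arm --commands '[{"claw": 0.2, "travel": [0, 0, 1.5], "turn": 0}, {"claw": 0.2, "travel": [0, 0, 1.5], "turn": 0}, {"claw": 0.2, "travel": [0, 0, 1.3], "turn": 0}, {"claw": 0.2, "travel": [0, 0, 0], "turn": 0}, {"claw": 0.2, "travel": [0, 0, 0], "turn": 0}]'

```text
time: 2.53
ee_pos: [0.4523, 0.2158, 0.4179]
tcp_rot: [180.0, 0.0, -178.7]
wrist_force: [-0.9, -0.8, 0.4]
opening: 0.051
```

```bash
python3 - <<'E'
from h import *
s=viewer.camera('side'); t=viewer.camera('top'); cv2.imwrite('pics/s2.png',s); cv2.imwrite('pics/t2.png',t)
o=status.get_obs(); print(o['ee_pos'],o['wrist_force'],o['opening'])
a=cv2.resize(s[70:200,200:280],None,fx=5,fy=5,interpolation=2); b=cv2.resize(t[170:235,150:200],None,fx=8,fy=8,interpolation=2)
b=cv2.resize(t[170:251,150:200],None,fx=8,fy=8,interpolation=2)
cv2.imwrite('pics/c2.png',np.hstack([a[:580],b[:580]]) if 1 else a)
E
```

```text
[0.45247984 0.21585402 0.41846199] [-0.59199229  0.28029813  0.27913237] 0.05120441878873438
```

View pics/c2.png

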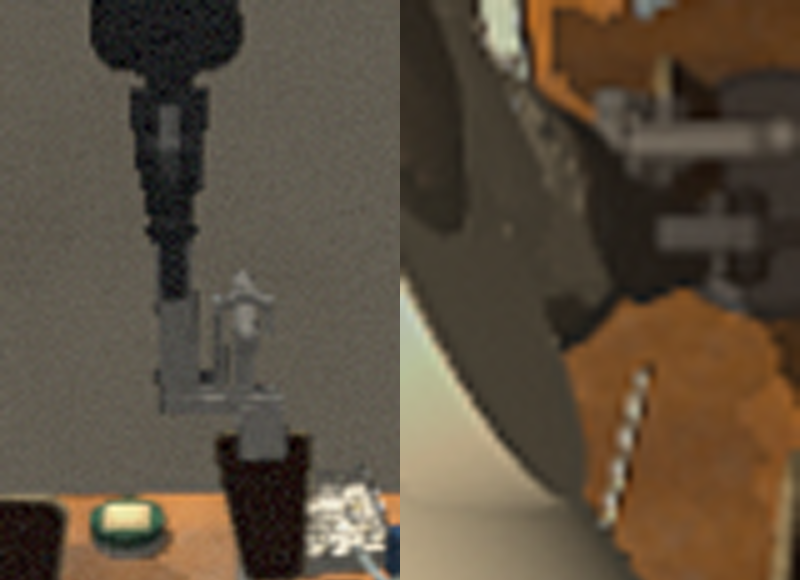

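Emit:
move_arm --commands '[{"claw": -0.2, "travel": [-0.12, 0, 0.05], "turn": 0}, {"claw": -0.4, "travel": [0, 0, 0], "turn": 0}, {"claw": -0.42, "travel": [0, 0, 0], "turn": 0}, {"claw": -0.42, "travel": [0, 0, 0], "turn": 0}, {"claw": -0.42, "travel": [0, 0, 0], "turn": 0}]' --squeeze 12

```text
time: 3.05
ee_pos: [0.4537, 0.2157, 0.4163]
tcp_rot: [180.0, 0.0, -178.7]
wrist_force: [-0.1, -0.1, 0.6]
opening: 0.0249
```

Emit:
move_arm --commands '[{"claw": -0.46, "travel": [0, 0, 0], "turn": 0}, {"claw": -0.48, "travel": [0, 0, 0], "turn": 0}, {"claw": -0.5, "travel": [0, 0, 0], "turn": 0}, {"claw": -0.51, "travel": [0, 0, 0], "turn": 0}, {"claw": -0.52, "travel": [0, 0, 0], "turn": 0}]'

```text
time: 3.47
ee_pos: [0.4537, 0.2158, 0.4162]
tcp_rot: [180.0, 0.0, -178.7]
wrist_force: [0.0, 0.2, 0.1]
opening: 0.0207
```

Emit:
move_arm --commands '[{"claw": -0.53, "travel": [0, 0, 0], "turn": 0}, {"claw": -0.54, "travel": [0, 0, 0], "turn": 0}, {"claw": -0.55, "travel": [0, 0, 0], "turn": 0}, {"claw": -0.55, "travel": [0, 0, 0], "turn": 0}]'

```text
time: 3.8
ee_pos: [0.4537, 0.2158, 0.4163]
tcp_rot: [180.0, 0.0, -178.7]
wrist_force: [0.4, 1.8, 0.8]
opening: 0.0197
```

Emit:
move_arm --commands '[{"claw": -0.57, "travel": [0, 0, 0], "turn": 0}, {"claw": -0.59, "travel": [0, 0, 0], "turn": 0}, {"claw": -0.61, "travel": [0, 0, 0], "turn": 0}, {"claw": -0.61, "travel": [0, 0, 0], "turn": 0}]'

```text
time: 4.13
ee_pos: [0.4537, 0.2158, 0.4162]
tcp_rot: [180.0, 0.0, -178.7]
wrist_force: [0.9, 1.1, 0.5]
opening: 0.0195
```

Emit:
move_arm --commands '[{"claw": -0.65, "travel": [0, 0, 0], "turn": 0}, {"claw": -0.65, "travel": [0, 0, -0.3], "turn": 0}, {"claw": -0.65, "travel": [0, 0, -0.4], "turn": 0}, {"claw": -0.65, "travel": [0, 0, -0.4], "turn": 0}, {"claw": -0.65, "travel": [0, 0, 0], "turn": 0}]'

```text
time: 4.55
ee_pos: [0.4537, 0.2157, 0.4281]
tcp_rot: [180.0, 0.0, -178.7]
wrist_force: [-0.0, 0.2, -0.9]
opening: 0.0196
```

```bash
cat > look.py <<'E'
from h import *
import sys
k=sys.argv[1]; r=[int(v) for v in sys.argv[2:6]]
s=viewer.camera('side'); cv2.imwrite(f'pics/s{k}.png',s)
o=status.get_obs(); print(o['ee_pos'],o['tcp_rot'],o['wrist_force'],o['opening'])
crop(s,*r,int(sys.argv[6]),f'pics/c{k}.png')
E
python3 look.py 3 200 60 300 200 4
```

```text
[0.45371563 0.21572239 0.42773084] [ 1.79988341e+02  3.43174495e-02 -1.78745554e+02] [ 0.23599481 -0.71850275 -1.07307884] 0.01937929983231037
```

View pics/c3.png

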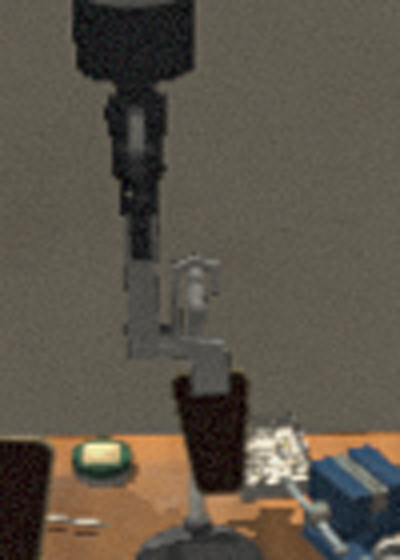

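Emit:
move_arm --commands '[{"claw": -0.65, "travel": [0, 0, -0.4], "turn": 0}, {"claw": -0.65, "travel": [0, 0, -0.5], "turn": 0}, {"claw": -0.65, "travel": [0, 0, -0.5], "turn": 0}, {"claw": -0.65, "travel": [0, 0, 0], "turn": 0}, {"claw": -0.65, "travel": [0, 0, 0], "turn": 0}]'

```text
time: 5.02
ee_pos: [0.4537, 0.2158, 0.4416]
tcp_rot: [180.0, 0.0, -178.7]
wrist_force: [0.5, -1.5, -2.2]
opening: 0.0196
```

```bash
python3 look.py 4 200 60 300 200 4
```

```text
[0.45370232 0.21575829 0.44128115] [ 1.79995932e+02  1.12507396e-02 -1.78739840e+02] [ 0.00977094 -0.24128152 -1.56041704] 0.01946647518505485
```

View pics/c4.png

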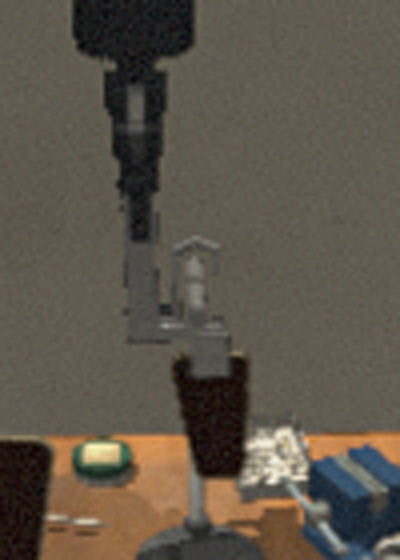

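Emit:
move_arm --commands '[{"claw": -0.65, "travel": [0, 0, -0.3], "turn": 0}, {"claw": -0.65, "travel": [0.5, 0, 0], "turn": 0}, {"claw": -0.65, "travel": [0.8, 0, 0], "turn": 0}, {"claw": -0.65, "travel": [0.8, 0, 0], "turn": 0}, {"claw": -0.65, "travel": [0.5, 0, 0], "turn": 0}]'

```text
time: 5.48
ee_pos: [0.4264, 0.2151, 0.4443]
tcp_rot: [180.0, -0.0, -178.7]
wrist_force: [-0.3, 0.0, -1.7]
opening: 0.0196
```

Emit:
move_arm --commands '[{"claw": -0.65, "travel": [0.8, 0, 0], "turn": 0}, {"claw": -0.65, "travel": [1.2, 0, 0], "turn": 0}, {"claw": -0.65, "travel": [1.2, 0, 0], "turn": 0}, {"claw": -0.65, "travel": [0.9, 0, 0], "turn": 0}, {"claw": -0.65, "travel": [0.3, 0, 0], "turn": 0}]'

```text
time: 5.9
ee_pos: [0.3821, 0.2141, 0.4447]
tcp_rot: [180.0, 0.0, -178.7]
wrist_force: [-0.5, 0.5, -1.1]
opening: 0.0196
```

```bash
python3 look.py 5 180 60 300 200 4
```

```text
[0.38237697 0.21413539 0.44470748] [ 1.79970707e+02  4.42083698e-02 -1.78702851e+02] [-0.74068963 -0.11816952 -0.4433194 ] 0.019496059370972648
```

View pics/c5.png

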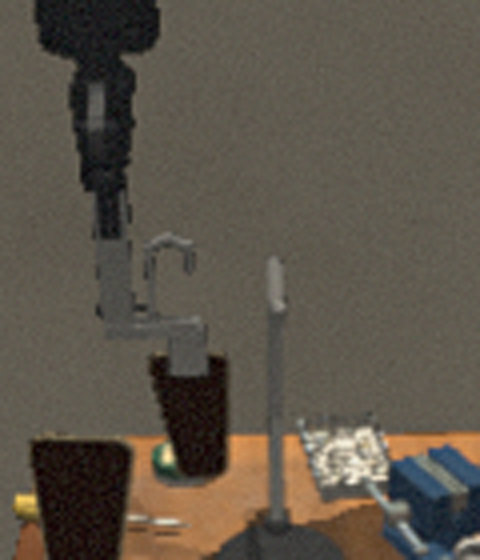

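Emit:
move_arm --commands '[{"claw": -0.65, "travel": [0, 0, -0.8], "turn": 0}, {"claw": -0.65, "travel": [0, 0, -1.6], "turn": 0}, {"claw": -0.65, "travel": [0, 0, -2.2], "turn": 0}, {"claw": -0.65, "travel": [0, 0, -2.2], "turn": 0}, {"claw": -0.65, "travel": [0, 0, -2.2], "turn": 0}]'

```text
time: 6.37
ee_pos: [0.3839, 0.2142, 0.5355]
tcp_rot: [180.0, 0.0, -178.8]
wrist_force: [0.7, -0.4, -1.1]
opening: 0.0196
```

Emit:
move_arm --commands '[{"claw": -0.65, "travel": [0, 0, -1.6], "turn": 0}, {"claw": -0.65, "travel": [0, 0, -0.8], "turn": 1.2}, {"claw": -0.65, "travel": [0, 0, 0], "turn": 3}, {"claw": -0.65, "travel": [0, 0, 0], "turn": 3}, {"claw": -0.65, "travel": [0, 0, 0], "turn": 2}]'

```text
time: 6.78
ee_pos: [0.3842, 0.2143, 0.5587]
tcp_rot: [180.0, 0.0, 171.9]
wrist_force: [-0.0, -0.4, -1.6]
opening: 0.0195
```

Emit:
move_arm --commands '[{"claw": -0.65, "travel": [-0.1, -0.8, 0], "turn": 0}, {"claw": -0.65, "travel": [-0.2, -1.6, 0], "turn": 0}, {"claw": -0.65, "travel": [-0.3, -2.2, 0], "turn": 0}, {"claw": -0.65, "travel": [-0.5, -2.2, 0], "turn": 0}, {"claw": -0.65, "travel": [-0.8, -2.0, 0], "turn": 0}]'

```text
time: 7.2
ee_pos: [0.3899, 0.123, 0.5588]
tcp_rot: [180.0, 0.0, 172.2]
wrist_force: [-0.2, 0.0, -2.0]
opening: 0.0198
```

Emit:
move_arm --commands '[{"claw": -0.65, "travel": [-1.4, -1.6, 0], "turn": 0}, {"claw": -0.65, "travel": [-2.0, -1.2, 0], "turn": 0}, {"claw": -0.65, "travel": [-2.2, -0.8, 0], "turn": 0}, {"claw": -0.65, "travel": [-2.2, -0.5, 0], "turn": 0}, {"claw": -0.65, "travel": [-2.2, -0.3, 0], "turn": 0}]'

```text
time: 7.62
ee_pos: [0.4841, 0.0654, 0.5587]
tcp_rot: [-180.0, 0.0, 172.1]
wrist_force: [-0.1, -0.0, -1.0]
opening: 0.0196
```

Emit:
move_arm --commands '[{"claw": -0.65, "travel": [-2.0, -0.3, 0], "turn": 0}, {"claw": -0.65, "travel": [-1.4, -0.3, 0], "turn": 0}, {"claw": -0.65, "travel": [-0.6, -0.1, 0], "turn": 0}, {"claw": -0.65, "travel": [0, 0, 0], "turn": 0}, {"claw": -0.65, "travel": [0, 0, 0], "turn": 0}]'

```text
time: 8.03
ee_pos: [0.5218, 0.0543, 0.5582]
tcp_rot: [-180.0, -0.0, 172.1]
wrist_force: [-0.8, 0.4, -0.9]
opening: 0.0197
```

```bash
python3 look.py 6 200 40 370 190 4; python3 - <<'E'
from h import *
t=viewer.camera('top'); cv2.imwrite('pics/t6.png',t); crop(t,200,100,360,200,5,'pics/tc6.png')
E
```

```text
[0.52133578 0.05453781 0.55858431] [1.79995079e+02 7.45399178e-03 1.72080260e+02] [ 0.29814233 -0.6557147  -0.81271302] 0.01949681925976212
```

View pics/c6.png

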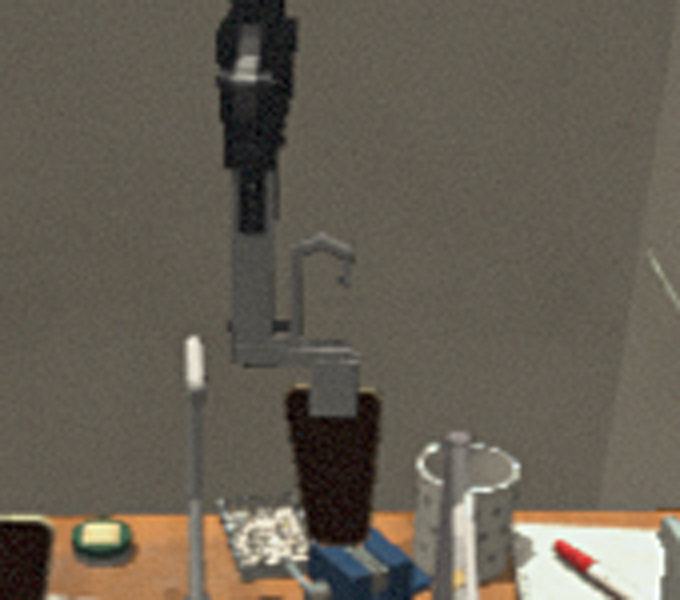

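View pics/tc6.png

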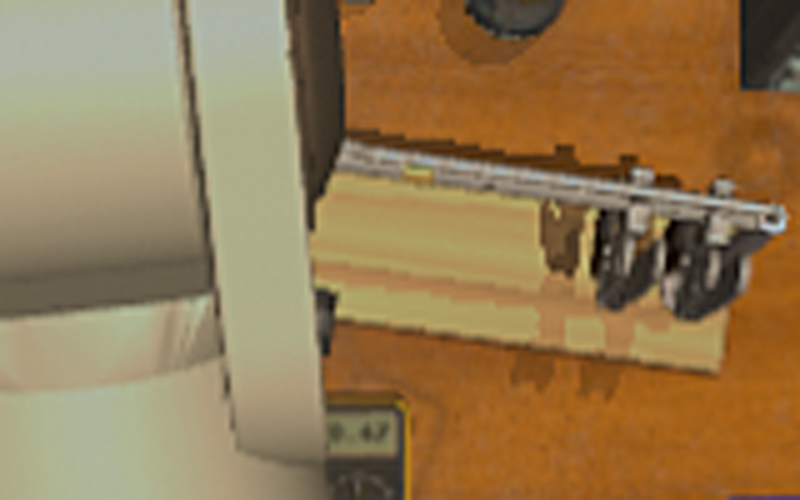

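```bash
python3 - <<'E'
from h import *
np.set_printoptions(precision=4,suppress=True)
crop('pics/top0.png',222,118,292,142,11,'pics/t_r.png')
im=cv2.imread('pics/top0.png').astype(int)
for u in (232,238,244,250,256,262): print(u,[tuple(im[v,u]) for v in range(122,136)])
# predicted axis
m=np.array([.6275,-.0703]);hy=np.array([.1374,.9905])
for l in (.14,.105,.07): print(l,proj('top',(*(m+l*hy),.23)),proj('side',(*(m+l*hy),.23)))
E
```

```text
232 [(np.int64(34), np.int64(67), np.int64(103)), (np.int64(30), np.int64(65), np.int64(103)), (np.int64(58), np.int64(82), np.int64(111)), (np.int64(131), np.int64(151), np.int64(166)), (np.int64(176), np.int64(198), np.int64(212)), (np.int64(162), np.int64(185), np.int64(197)), (np.int64(122), np.int64(139), np.int64(154)), (np.int64(88), np.int64(130), np.int64(162)), (np.int64(102), np.int64(169), np.int64(216)), (np.int64(105), np.int64(168), np.int64(206)), (np.int64(101), np.int64(162), np.int64(192)), (np.int64(101), np.int64(164), np.int64(196)), (np.int64(102), np.int64(166), np.int64(198)), (np.int64(105), np.int64(176), np.int64(200))]
238 [(np.int64(46), np.int64(75), np.int64(96)), (np.int64(26), np.int64(50), np.int64(78)), (np.int64(23), np.int64(54), np.int64(90)), (np.int64(79), np.int64(96), np.int64(118)), (np.int64(150), np.int64(169), np.int64(178)), (np.int64(172), np.int64(194), np.int64(204)), (np.int64(153), np.int64(175), np.int64(190)), (np.int64(96), np.int64(110), np.int64(123)), (np.int64(73), np.int64(117), np.int64(148)), (np.int64(102), np.int64(168)
[... 2256 characters left out ...]
np.int64(52), np.int64(110), np.int64(171)), (np.int64(50), np.int64(101), np.int64(154)), (np.int64(34), np.int64(65), np.int64(97)), (np.int64(26), np.int64(63), np.int64(101)), (np.int64(50), np.int64(77), np.int64(105)), (np.int64(121), np.int64(139), np.int64(156)), (np.int64(173), np.int64(197), np.int64(205)), (np.int64(172), np.int64(196), np.int64(199)), (np.int64(128), np.int64(144), np.int64(158)), (np.int64(98), np.int64(137), np.int64(163)), (np.int64(104), np.int64(175), np.int64(209)), (np.int64(108), np.int64(176), np.int64(203))]
0.14 [[235.0883 126.6716]] [[314.2613 157.0977]]
0.105 [[248.4446 128.4418]] [[314.6141 164.3577]]
0.07 [[261.8385 130.236 ]] [[314.9891 172.1424]]
```

View pics/t_r.png

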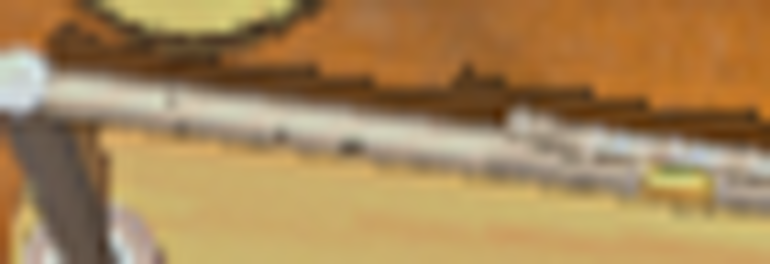

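Emit:
move_arm --commands '[{"claw": -0.65, "travel": [0, -0.2, 0.8], "turn": 0}, {"claw": -0.65, "travel": [0, -0.2, 1.8], "turn": 0}, {"claw": -0.65, "travel": [0, 0, 2.4], "turn": 0}, {"claw": -0.65, "travel": [0, 0, 2.4], "turn": 0}, {"claw": -0.65, "travel": [0, 0, 1.6], "turn": 0}]'

```text
time: 8.55
ee_pos: [0.5204, 0.0509, 0.4667]
tcp_rot: [-180.0, -0.0, 172.1]
wrist_force: [-0.4, 0.1, -1.4]
opening: 0.0194
```

Emit:
move_arm --commands '[{"claw": -0.65, "travel": [0, 0, 1.2], "turn": 0}, {"claw": -0.65, "travel": [0, 0, 0.8], "turn": 0}, {"claw": -0.65, "travel": [0, 0, 0.4], "turn": 0}, {"claw": -0.65, "travel": [0, 0, 0], "turn": 0}, {"claw": -0.65, "travel": [0, 0, 0], "turn": 0}]'

```text
time: 8.97
ee_pos: [0.5211, 0.0507, 0.445]
tcp_rot: [180.0, 0.1, 172.1]
wrist_force: [0.2, 0.3, -1.2]
opening: 0.0197
```

```bash
python3 look.py 7 230 60 370 210 4
```

```text
[0.52125367 0.05067614 0.44520859] [1.79982389e+02 7.73492252e-02 1.72069659e+02] [-0.42861711 -0.25805397 -1.11085823] 0.019793686358803856
```

View pics/c7.png

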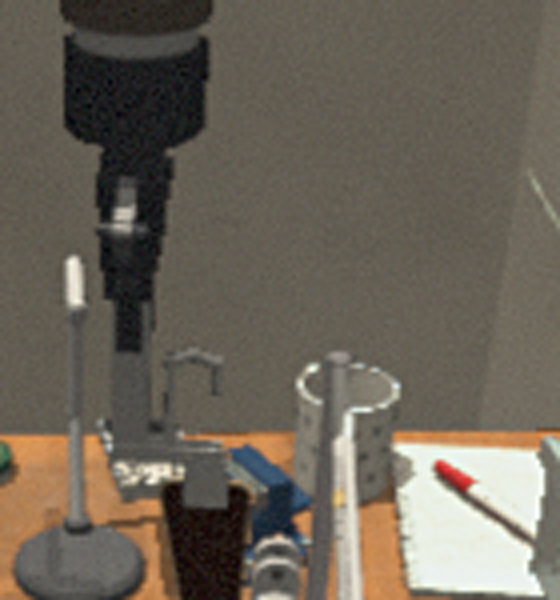

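```bash
python3 - <<'E'
from h import *
np.set_printoptions(precision=1,suppress=True)
hx=np.array([.9905,-.1374]);T=np.array([.5213,.0507])
f=lambda d,z:(*(T+d*hx),z)
P=[f(.0345+.0135,.246),f(.0345+.018,.209),f(.0345,.273),f(.0345+.0185-.0,.209)]
print((proj('side',P)-[230,60]+.5)*4)
E
```

```text
[[214.6 387.9]
 [219.6 443.2]
 [192.8 344.9]
 [220.4 443.2]]
```

Emit:
move_arm --commands '[{"claw": -0.65, "travel": [-0.6, 0, 0], "turn": 0}, {"claw": -0.65, "travel": [-1.2, 0, 0], "turn": 0}, {"claw": -0.65, "travel": [-1.4, 0, 0], "turn": 0}, {"claw": -0.65, "travel": [-1.0, 0, 0], "turn": 0}, {"claw": -0.65, "travel": [-0.6, 0, 0], "turn": 0}]'

```text
time: 9.43
ee_pos: [0.5703, 0.0438, 0.4442]
tcp_rot: [180.0, 0.0, 172.0]
wrist_force: [0.6, 0.1, -1.8]
opening: 0.0194
```

Emit:
move_arm --commands '[{"claw": -0.65, "travel": [-0.6, 0, 0], "turn": 0}, {"claw": -0.65, "travel": [-0.9, 0, 0], "turn": 0}, {"claw": -0.65, "travel": [-0.9, 0, 0], "turn": 0}, {"claw": -0.65, "travel": [-0.9, 0, 0], "turn": 0}, {"claw": -0.65, "travel": [-0.4, 0, 0], "turn": 0}]'

```text
time: 9.85
ee_pos: [0.6064, 0.0387, 0.4441]
tcp_rot: [-180.0, 0.0, 172.1]
wrist_force: [-0.4, 0.4, -1.3]
opening: 0.0193
```

Emit:
move_arm --commands '[{"claw": -0.65, "travel": [0, 0, 0], "turn": 0}, {"claw": -0.65, "travel": [0, 0, 0], "turn": 0}]'

```text
time: 10.02
ee_pos: [0.6055, 0.0389, 0.4441]
tcp_rot: [-180.0, -0.0, 172.1]
wrist_force: [0.4, -0.1, -1.4]
opening: 0.0198
```

```bash
python3 look.py 8 270 100 370 220 5
```

```text
[0.60532721 0.03890569 0.44431778] [-1.79999133e+02 -7.12923382e-03  1.72058654e+02] [-0.49421932 -0.45634683 -1.31124576] 0.019355872333421273
```

View pics/c8.png

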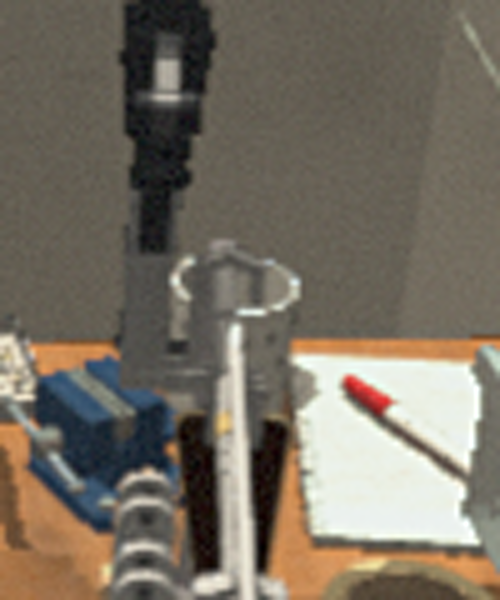

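```bash
python3 - <<'E'
from h import *
np.set_printoptions(precision=1,suppress=True)
crop('pics/s8.png',290,140,335,190,12,'pics/c8z.png')
hx=np.array([.9905,-.1374]);hy=np.array([.1374,.9905]);T=np.array([.6053,.0389]);O=T+.0345*hx
f=lambda d,e,z:(*(O+d*hx+e*hy),z+.23+.028)
P=[f(-.016,-.005,.0),f(-.011,-.005,0),f(.011,-.005,-.013),f(.016,-.005,-.013),f(0,-.005,.014),f(-.048,-.0065,-.05),f(.018,-.0065,-.05),f(-.02,-.002,-.075),f(.038,-.002,-.075),f(-.048,-.01,.05),f(-.026,-.01,.05)]
print((proj('side',P)-[290,140]+.5)*12)
m=np.array([.6265,-.0703])
print((proj('side',[(*(m+l*hy+d*hx),.23) for l in(.09,.105) for d in (-.006,.006)])-[290,140]+.5)*12)
E
```

```text
[[217.  177.4]
 [243.5 178.9]
 [353.8 245.5]
 [380.2 247. ]
 [308.5 116.4]
 [ 33.1 397. ]
 [372.  417.1]
 [167.2 500.7]
 [459.9 518.4]
 [ 62.7 -60.4]
 [183.5 -54.2]]
[[266.5 335.7]
 [329.7 339.4]
 [265.1 296.6]
 [327.4 300.1]]
```

View pics/c8z.png

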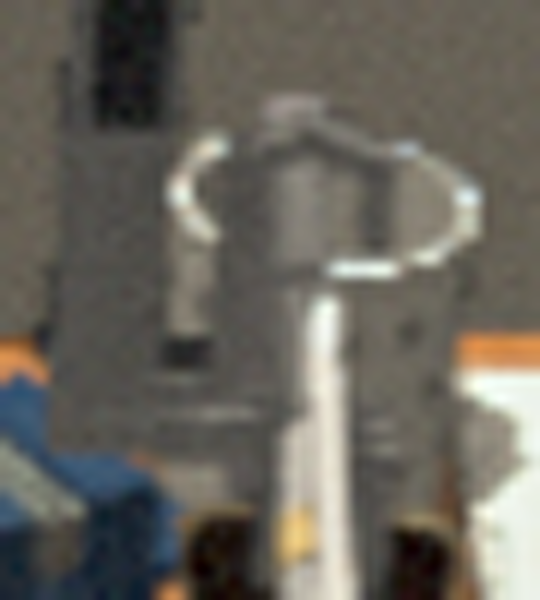

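Emit:
move_arm --commands '[{"claw": -0.65, "travel": [0, 0, 0.4], "turn": 0}, {"claw": -0.65, "travel": [0, 0, 0.6], "turn": 0}, {"claw": -0.65, "travel": [0, 0, 0.6], "turn": 0}, {"claw": -0.65, "travel": [0, 0, 0.5], "turn": 0}, {"claw": -0.65, "travel": [0, 0, 0], "turn": 0}]'

```text
time: 10.48
ee_pos: [0.6054, 0.0389, 0.4216]
tcp_rot: [-180.0, -0.1, 172.1]
wrist_force: [-0.0, -0.5, -1.4]
opening: 0.0191
```

Emit:
move_arm --commands '[{"claw": -0.65, "travel": [0, 0, 0.3], "turn": 0}, {"claw": -0.65, "travel": [0, 0, 0], "turn": 0}, {"claw": -0.65, "travel": [0, 0, 0], "turn": 0}]'

```text
time: 10.73
ee_pos: [0.6055, 0.0389, 0.4202]
tcp_rot: [180.0, 0.0, 172.1]
wrist_force: [-1.2, -0.1, -1.4]
opening: 0.0193
```

```bash
python3 look.py 9 285 140 340 200 10
```

```text
[0.60555671 0.03887427 0.42037696] [1.79996548e+02 1.52468076e-02 1.72060656e+02] [-0.15743    -0.43107388 -1.45855483] 0.0196264095735298
```

View pics/c9.png

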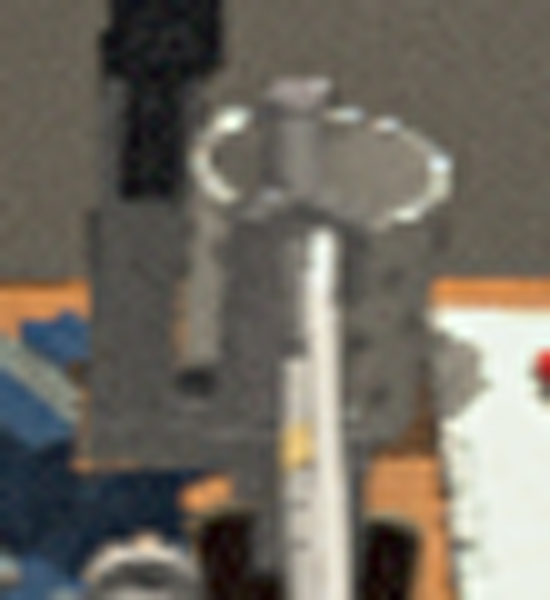

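Emit:
move_arm --commands '[{"claw": -0.65, "travel": [0, 0, 0.2], "turn": 0}, {"claw": -0.65, "travel": [0, 0, 0], "turn": 0}, {"claw": -0.65, "travel": [0, 0, 0], "turn": 0}]'

```text
time: 11.03
ee_pos: [0.6056, 0.0389, 0.4182]
tcp_rot: [-180.0, -0.0, 172.1]
wrist_force: [0.0, -0.0, -1.5]
opening: 0.0199
```

Emit:
move_arm --commands '[{"claw": -0.65, "travel": [0, 0, 0.15], "turn": 0}, {"claw": -0.65, "travel": [0, 0, 0], "turn": 0}, {"claw": -0.65, "travel": [0, 0, 0], "turn": 0}]'

```text
time: 11.28
ee_pos: [0.6056, 0.0389, 0.4169]
tcp_rot: [180.0, 0.0, 172.1]
wrist_force: [0.1, -0.1, -0.6]
opening: 0.0193
```

Emit:
move_arm --commands '[{"claw": -0.65, "travel": [0, 0, -0.2], "turn": 0}, {"claw": -0.65, "travel": [0, -0.5, 0], "turn": 0}, {"claw": -0.65, "travel": [0, -0.9, 0], "turn": 0}, {"claw": -0.65, "travel": [0, -0.9, 0], "turn": 0}, {"claw": -0.65, "travel": [0, -0.7, 0], "turn": 0}]'

```text
time: 11.7
ee_pos: [0.6012, 0.0079, 0.4186]
tcp_rot: [-180.0, -0.0, 172.0]
wrist_force: [-0.1, -0.9, -0.5]
opening: 0.0193
```

Emit:
move_arm --commands '[{"claw": -0.65, "travel": [0, -0.6, 0], "turn": 0}, {"claw": -0.65, "travel": [0, -0.6, 0], "turn": 0}, {"claw": -0.65, "travel": [0, -0.6, 0], "turn": 0}, {"claw": -0.65, "travel": [0, -0.6, 0], "turn": 0}, {"claw": -0.65, "travel": [0, -0.4, 0], "turn": 0}]'

```text
time: 12.12
ee_pos: [0.5974, -0.0194, 0.4187]
tcp_rot: [-180.0, -0.0, 172.0]
wrist_force: [-0.1, 0.2, -1.7]
opening: 0.0191
```

```bash
python3 look.py 10 285 140 340 200 10
```

```text
[ 0.59740932 -0.01969853  0.41871253] [-1.79983546e+02  8.27750557e-04  1.72018049e+02] [ 0.1114708  -0.43717187 -1.35220398] 0.019400165616479066
```

View pics/c10.png

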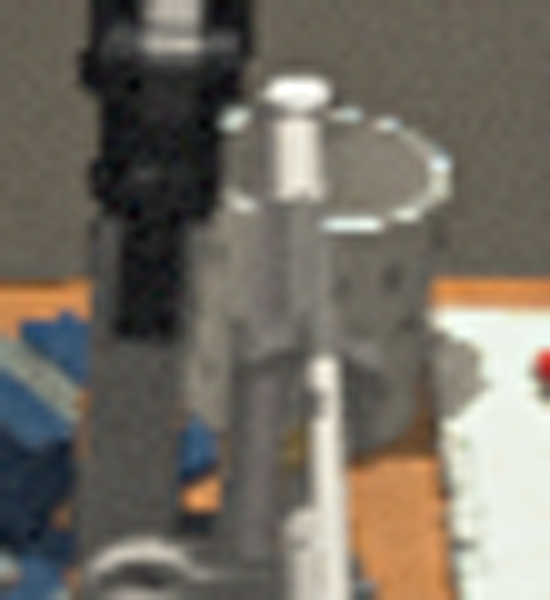

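Emit:
move_arm --commands '[{"claw": -0.65, "travel": [0, -0.5, 0], "turn": 0}, {"claw": -0.65, "travel": [0, -0.7, 0], "turn": 0}, {"claw": -0.65, "travel": [0, -0.7, 0], "turn": 0}, {"claw": -0.65, "travel": [0, -0.7, 0], "turn": 0}, {"claw": -0.65, "travel": [0, -0.5, 0], "turn": 0}]'

```text
time: 12.58
ee_pos: [0.5931, -0.0502, 0.4187]
tcp_rot: [-180.0, 0.0, 172.0]
wrist_force: [-0.4, -0.1, -1.0]
opening: 0.0193
```

Emit:
move_arm --commands '[{"claw": -0.65, "travel": [0, 0, 0], "turn": 0}, {"claw": -0.65, "travel": [0, 0, 0], "turn": 0}]'

```text
time: 12.75
ee_pos: [0.5932, -0.0497, 0.4187]
tcp_rot: [180.0, 0.0, 172.0]
wrist_force: [0.3, -0.3, -1.0]
opening: 0.0192
```

```bash
python3 look.py 11 285 140 340 200 10;  python3 - <<'E'
from h import *
t=viewer.camera('top'); cv2.imwrite('pics/t11.png',t); crop(t,240,100,360,200,5,'pics/tc11.png')
E
```

```text
[ 0.59327663 -0.0493791   0.41872518] [1.79993106e+02 5.47161052e-03 1.72040864e+02] [ 0.28582126  0.00519003 -0.41574963] 0.019695268152345916
```

View pics/c11.png

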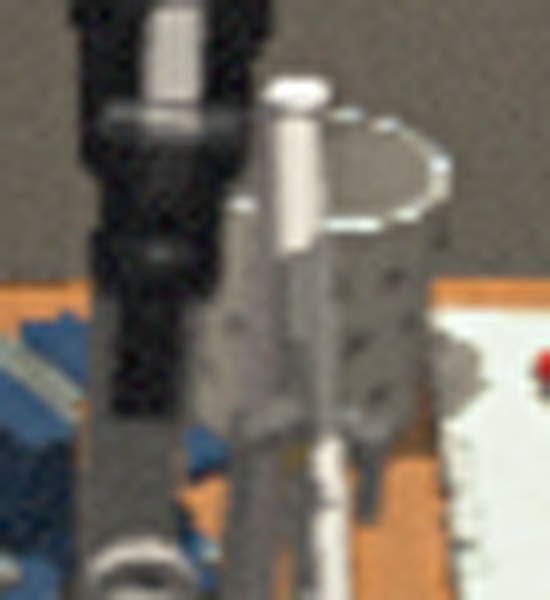

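View pics/tc11.png

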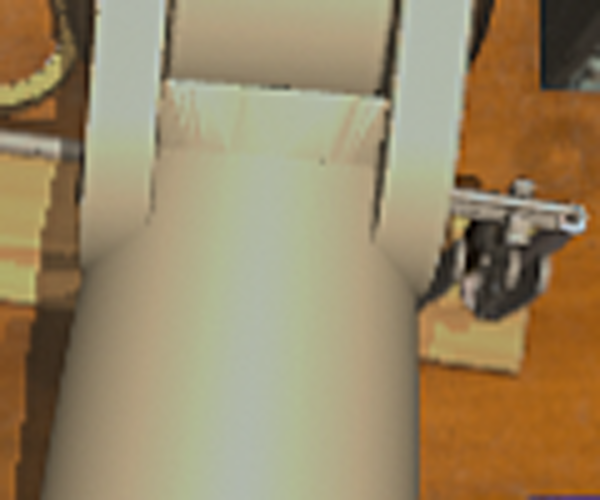

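Emit:
move_arm --commands '[{"claw": -0.65, "travel": [0, -0.28, 0], "turn": 0}, {"claw": -0.65, "travel": [0, 0, 0.1], "turn": 0}, {"claw": -0.65, "travel": [0, 0, 0.1], "turn": 0}, {"claw": -0.65, "travel": [0, 0, 0], "turn": 0}, {"claw": -0.65, "travel": [0, 0, 0], "turn": 0}]'

```text
time: 13.27
ee_pos: [0.5929, -0.052, 0.4169]
tcp_rot: [-180.0, 0.0, 172.1]
wrist_force: [1.3, 0.3, 0.3]
opening: 0.0194
```

Emit:
move_arm --commands '[{"claw": -0.65, "travel": [0, 0, 0.06], "turn": 0}, {"claw": -0.65, "travel": [0, 0, 0], "turn": 0}, {"claw": -0.65, "travel": [0, 0, 0], "turn": 0}]'

```text
time: 13.52
ee_pos: [0.5929, -0.052, 0.4166]
tcp_rot: [180.0, 0.1, 172.1]
wrist_force: [0.1, 0.7, 4.0]
opening: 0.0195
```

```bash
python3 look.py 12 285 140 340 200 10
```

```text
[ 0.5928905  -0.05201891  0.41661988] [1.79995655e+02 5.96205101e-02 1.72062733e+02] [ 0.01102638 -0.69201172  4.80293836] 0.019731401608340467
```

View pics/c12.png

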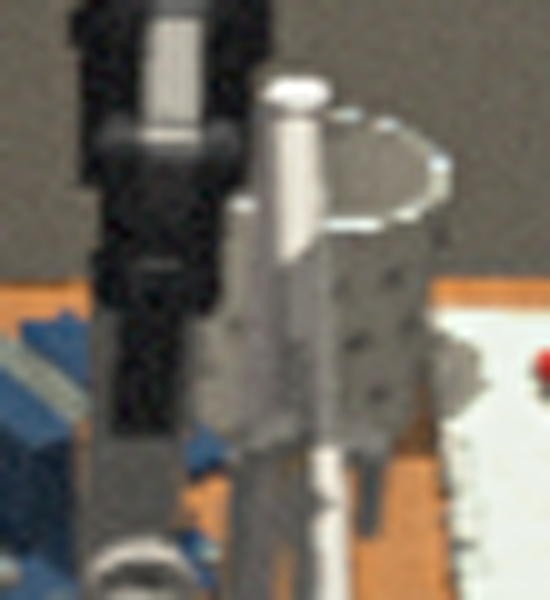

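Emit:
move_arm --commands '[{"claw": -0.62, "travel": [0, 0, -0.05], "turn": 0}, {"claw": -0.58, "travel": [0, 0, 0], "turn": 0}, {"claw": -0.54, "travel": [0, 0, 0], "turn": 0}, {"claw": -0.5, "travel": [0, 0, 0], "turn": 0}, {"claw": -0.45, "travel": [0, 0, 0], "turn": 0}]'

```text
time: 13.98
ee_pos: [0.5928, -0.052, 0.416]
tcp_rot: [-180.0, -0.1, 172.1]
wrist_force: [0.0, 0.1, 0.4]
opening: 0.0234
```

Emit:
move_arm --commands '[{"claw": -0.35, "travel": [0, 0, 0], "turn": 0}, {"claw": -0.2, "travel": [0, 0, 0], "turn": 0}, {"claw": -0.05, "travel": [0, 0, 0], "turn": 0}, {"claw": 0, "travel": [0, 0, 0], "turn": 0}, {"claw": 0, "travel": [0, 0, 0], "turn": 0}]'

```text
time: 14.4
ee_pos: [0.5929, -0.0521, 0.4165]
tcp_rot: [-180.0, -0.0, 172.1]
wrist_force: [0.4, 0.6, -0.2]
opening: 0.0428
```

```bash
python3 look.py 13 285 130 345 230 6
```

```text
[ 0.59288961 -0.05206635  0.41655167] [ 1.79999709e+02 -3.76406194e-03  1.72057055e+02] [ 0.28608458 -0.8160492  -0.07791605] 0.04280176063141915
```

View pics/c13.png

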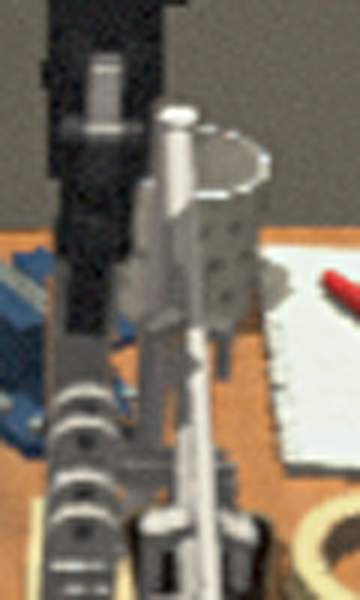

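Released cleanly; raise straight up, then retreat.

Emit:
move_arm --commands '[{"claw": 0, "travel": [0, 0, -0.8], "turn": 0}, {"claw": 0, "travel": [0, 0, -1.5], "turn": 0}, {"claw": 0, "travel": [0, 0, -2.5], "turn": 0}, {"claw": 0, "travel": [0, 0, -3], "turn": 0}, {"claw": 0, "travel": [0, 0, -3], "turn": 0}]'

```text
time: 14.87
ee_pos: [0.5923, -0.052, 0.5262]
tcp_rot: [-180.0, -0.0, 172.1]
wrist_force: [1.2, 0.4, 0.4]
opening: 0.0429
```

Emit:
move_arm --commands '[{"claw": 0, "travel": [3, 0, 0], "turn": 0}, {"claw": 0, "travel": [4, 0, 0], "turn": 0}, {"claw": 0, "travel": [4, 0, 0], "turn": 0}, {"claw": 0, "travel": [3, 2, 0], "turn": 0}, {"claw": 0, "travel": [2, 3.5, 0], "turn": 0}]'

```text
time: 15.28
ee_pos: [0.4389, 0.0235, 0.5263]
tcp_rot: [-180.0, 0.1, 171.9]
wrist_force: [0.8, 1.0, 1.0]
opening: 0.0426
```

Emit:
move_arm --commands '[{"claw": 0, "travel": [2, 3.5, 0], "turn": 0}, {"claw": 0, "travel": [2, 3.5, 0], "turn": 0}, {"claw": 0, "travel": [2, 3.5, 0], "turn": 0}, {"claw": 0, "travel": [0, 4, 0], "turn": 0}, {"claw": 0, "travel": [0, 2, 0], "turn": 0}]'

```text
time: 15.7
ee_pos: [0.4042, 0.1992, 0.5256]
tcp_rot: [179.9, 0.1, 172.2]
wrist_force: [0.6, -0.8, 0.1]
opening: 0.0428
```

```bash
python3 look.py 14 270 130 370 250 5;  python3 - <<'E'
from h import *
t=viewer.camera('top'); cv2.imwrite('pics/t14.png',t); crop(t,210,110,365,185,5,'pics/tc14.png')
E
```

```text
[0.40519941 0.20064725 0.52459642] [1.79915352e+02 1.21243575e-03 1.72247375e+02] [-1.62269933  0.2726126  -1.06587194] 0.04250472522781025
```

View pics/c14.png

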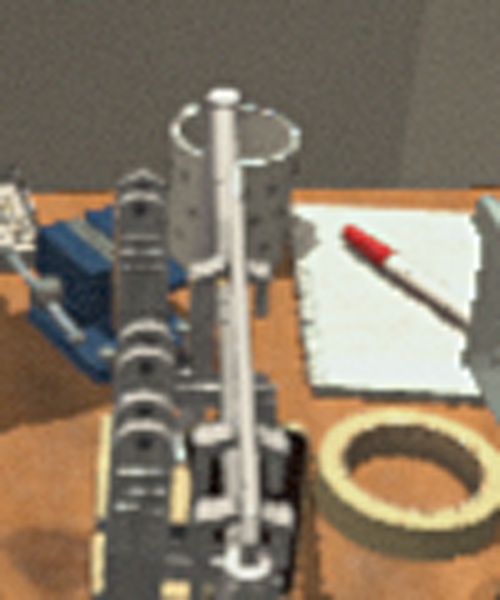

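View pics/tc14.png

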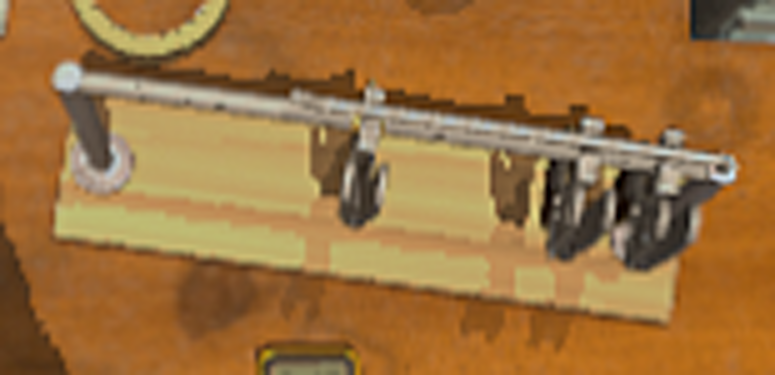

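```bash
python3 - <<'E'
from h import *
im=[cv2.resize(cv2.imread(f)[120:160,265:305],None,fx=9,fy=9,interpolation=2) for f in('pics/top0.png','pics/t14.png')]
cv2.imwrite('pics/cmp.png',np.hstack(im))
E
```

```text
(no output)
```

View pics/cmp.png

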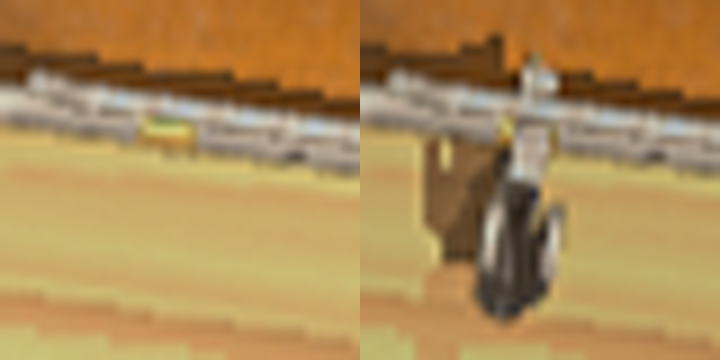

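View pics/s14.png

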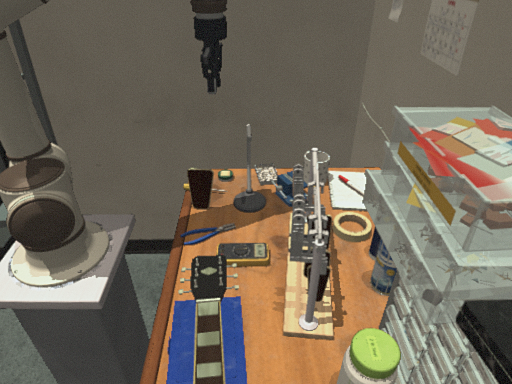

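Emit:
move_arm --commands '[{"claw": 0, "travel": [0, 0, 0], "turn": 0}, {"claw": 0, "travel": [0, 0, 0], "turn": 0}, {"claw": 0, "travel": [0, 0, 0], "turn": 0}]'

```text
time: 16.05
ee_pos: [0.4053, 0.1953, 0.5251]
tcp_rot: [180.0, 0.0, 172.0]
wrist_force: [0.4, 0.2, -1.0]
opening: 0.0427
```

```bash
python3 -c "
from workcell import bot
print(bot.job_done())"
```

```text
the job is handed in; nothing more can be done
None
```

The finger rest now hangs on the drying rail with its hook on the tape mark, and the job was handed in at about 16 s of the 54 s allowed. I pinched the wings lightly and drew the hanger off the spraying stand. I hooked it over the open left end of the rail, slid it under the retaining bar to the tape, lowered it onto the rail, and let go.

Last checks:
- **Hook position:** the top view shows tape on both sides of the hook, so it sits near the middle of the band.
- **Drying parts:** the two parts already on the rail look unmoved.
- **Arm:** it is raised and well clear of everything.
- **Clip:** the finger opening stayed at 19 to 20 mm throughout the carry, so I saw no sign of the clip opening.
- **Forces:** the highest wrist reading I saw was about 5 N, when the hook was seated on the rail.

Not confirmed:
- **Pinch force:** I asked for 12 N, below the gripper's stated 20 N minimum, and the call was accepted. I could not measure what was applied, so it may have been 20 N. That is above the 8 to 18 N advised, but under the 25 N that opens the clip.
- **Finger rest after release:** I saw it in the clip up to the slide. From the side the rail and hanging parts hid it at the end, so I could only judge it from its outline and shadow in the top view.

The side camera read about 1 pixel (2 to 3 mm) off the top camera and the arm. This was within the clearances I had.

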